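Seat a filter mount in the corner pocket of an alignment jig

TASK

With the fingertips only, push the blue filter mount across the dark jig plate until it is pressed flat against the long guide rail, before it crosses the white line. Then slide it along, keeping it against the rail, into the yellow corner pocket until it is fully home against the end stop, and leave it there. Never lift or tip the mount, and leave all the other things alone.

Things in the scene. Friction and masses are not known exactly. Their poses are not given: they have to be found in the camera images.
- mount: The blue filter mount: a loose rectangular metal block, 44 mm (its x) by 60 mm (its y, the side that lies along the rail) by 18 mm high, with an amber round glass on top; about 0.08 to 0.17 kg. Origin at the centre of its underside, z up. It starts flat on the jig plate, short of the rail, turned up to 0.4 rad from the rail's direction.
- jig: Alignment jig, fixed: dark steel plate 200 mm (x) by 370 mm (y), top 12 mm above the table. Origin on the table; the plate spans x -100 to +100, y -190 to +180 mm. +x points across it to the guide rail, +y along the rail to the end stop; turned up to 0.3 rad in the world. A white line crosses it at y = +30 mm. A black reader head behind the end stop (y 163 to 175) is 34 mm high.
- rail: The aluminium guide rail, fixed on the jig: 14 mm wide, 350 mm long, 14 mm high. Origin at the middle of its underside, on the plate's top, axes as the jig's; its inner face lies 7 mm from the origin on the -x side (x = +70 mm of the jig).
- stop (a point): Middle of the end stop's inner face, at half height (7 mm above the plate; the stop is 14 mm high), at x = 46, y = 150 mm of the jig; axes as the jig's.
- near_wall (a point): Free end of the pocket's near wall, on its inner face at the plate's top (x = 23, y = 100 mm of the jig). The wall, 10 mm thick and 14 mm high, runs from here 50 mm to the end stop; it leaves the pocket 47 mm wide. A slanted lead-in, 20 mm long, widens the mouth in front of it. Axes as the jig's.
- pocket (a point): Where the mount's origin lies when fully home in the yellow corner pocket (plate's top, x = 48, y = 120 mm of the jig); axes as the jig's: +x into the rail, +y into the end stop. A mount flat against the rail has x = 0 here; touching the end stop, y = 0. Its leading end reaches the white line when its origin is at y = -120 mm here.
- vial: Small amber jar with a white lid, 26 mm across, 48 mm high, loose on the jig plate, away from the rail; origin under its centre.
- spacer: Loose brass ring, 30 mm across, 12 mm high, lying on the jig plate, away from the rail; origin under its centre.
- spare: Red spare filter mount, 44 x 60 x 18 mm, loose on the table; origin under its centre. Not for this job.
- driver: Screwdriver, 170 mm, loose on the table.
- dish: White ceramic dish, 80 mm across, 20 mm high, loose on the table; origin under its centre.
- cap: Black lens cap, 48 mm across, 16 mm high, loose on the table; origin under its centre.
- jar: White jar with a blue lid, 56 mm across, 75 mm high, loose on the table; origin under its centre.

How it is judged (in metres and radians):
On the way, in this order (a step that is already met when the one before it is completed fails the run):
1. the mount is pressed flat against the rail, before the white line (x of mount in the frame of pocket between -0.004 and 0.004 m and angle between the y axis of mount and the y axis of pocket, either way round below 0.06 rad and y of mount in the frame of pocket below -0.11 m and contact force between mount and rail above 0.3 N), for 0.1 s.
2. the mount is fully home in the corner pocket (y of mount in the frame of pocket between -0.004 and 0.004 m and x of mount in the frame of pocket between -0.004 and 0.004 m and angle between the y axis of mount and the y axis of pocket, either way round below 0.06 rad and z of mount in the frame of pocket below 0.004 m), for 0.2 s.
At the end, for the whole second after the job is handed in: The mount lies flat and at rest in the corner pocket, within 4 mm of touching the rail and the end stop, square to the rail within 0.06 rad (all of step 2 and linear speed of mount below 0.01 m/s).
It fails at once if the mount lifted more than 8 mm off the jig plate (z of mount in the frame of pocket above 0.008 m).
It fails at once if the mount tipped by more than 0.25 rad (angle between mount's own z axis and vertical above 0.25 rad).
It fails at once if the mount past the white line (origin more than 10 mm beyond the crossing position) while more than 7 mm off the rail (y of mount in the frame of pocket above -0.11 m and x of mount in the frame of pocket below -0.007 m).
It fails at once if another loose thing moved by more than 15 mm (distance of any of vial, spacer, spare, driver, dish, cap, jar from where it was at the start of the episode above 0.015 m).
It also fails if it takes over 54 s, if anything falls off the work surface, if the arm or the gripper's body presses on something with over 40 N, if the wrist force passes 120 N, or if a joint passes its speed limit or range.

ROBOT

A 6-joint arm with a two-finger parallel gripper is mounted at the origin on the work surface. World frame = base frame: x ahead of the robot, y to its left, z up, the work surface at z = 0. Lengths are in mm, angles in rad, forces in N, time in s.
With the tool pointing down it reaches from about 325 to 1000 mm from the base axis. Payload 5.1 kg.
Tool frame: the origin (TCP) lies midway between the tips of the shut fingers; the grasp point (between the pads) lies 19 mm behind it (grip_depth is the x of the grasp point in the tool frame, in mm); x points along the fingers, z is the direction in which the jaws open and shut, and the axes are right-handed (so a half turn about x gives the same grasp; the last joint's range is limited). The gripper opens to 85 mm and grips with 20 to 120 N. Pads are 22 mm wide; open, the fingers measure 114 mm over their backs; the gripper's body (76 mm by 85 mm) begins 54 mm behind the grasp point. The pads swing forward as they close: fully open they stand 13 mm farther back than shut.
Start: joints at [-0.083, 0.124, 1.65, -0, 1.367, -0.083], TCP at [649.988, -0.028, 197.922] pointing down, gripper open.
Joint ranges: [-2.61, 2.61], [-1.02, 2.33], [0.03, 2.71], [-1.35, 4.49], [0.32, 2.68], [-2.91, 2.91]. Speed limits (rad/s): [2.57, 2.57, 3.14, 3.14, 3.14, 3.14].

INTERFACE

Orientations are given as [roll, pitch, yaw] about the fixed x, y, z axes, in that order (R = Rz(yaw) Ry(pitch) Rx(roll)).
In Python, from bench import read_state, snapshot, job_done, grip_depth gives the robot as it stands.
- The arm moves only by the tool step_arm, never from a script. Its argument "series" is a list of rows, each a list of 5 numbers: the shift along the tool's x, y, z in m, then the turn about the tool's x in rad, then the opening, from 0 (shut) to 1 (fully open). In form: [[tx, ty, tz, twist, claw], ...]. A call has 1 to 12 rows; each row is the pose to reach, as a shift and turn from the pose commanded when the call began, along the tool's axes at that moment; what a row does not reach only later rows make up. A row lasts 1/10 s, in which the tool goes at most 50 mm and 8.59 degrees, less where a joint would pass 70% of its speed; a pose out of reach is approached as far as the arm can. A call with a gripper value outside its range is refused whole. The fingers move at their own pace and stop on an object; the grip force is fixed at half the most. Time passes only in rows, so rows that repeat a pose let the fingers close. It gives the time, the measured TCP pose, the force and the opening at its end, in the units of the state.
- read_state(): the state, without advancing time (a new reading comes with each control period).
- snapshot(name): name is "scene" or "side" or "wrist"; returns a dict with "image" (384x512x3 uint8, red, green, blue), "mtx" (3x3 intrinsics, pixels), "rvec" (rotation vector, rad) and "tvec" (3), from world to camera coordinates, as OpenCV has them. Camera axes: x right, y down, z forward; pixel columns grow to the right and rows downward; lengths in mm; the calibration is good to about 2 mm. The wrist camera is an equidistant fisheye: a pixel r from the principal point sees the ray r / f radians off the axis. A picture is of the moment at which its call begins. There is no depth.
- job_done(): hands the job in, once; it reports no verdict.
The state is a dict: "clock": time; "joint_pos": joint angles; "qd": joint speeds; "joint_torque": joint torques, N m; "ee_pos": TCP position; "tcp_rot": TCP orientation; "force": force on the tool from outside, world axes, zero at the start; "torque": the same for the moment, N m; "finger_gap": opening from 0.0 (shut) to 1.0 (fully open).
Only numpy, scipy, OpenCV 4.12 (cv2) and the standard library are available. Lean on these libraries where they do the work, as an engineer would, in place of code of your own. Each camera call takes 0.05 s, during which the arm holds its last target.

## Working session

There is one attempt and no reset: what is moved stays moved. The work goes in short steps, Python scripts to look and compute and a tool call to move; the robot and the scene stay as the last step left them, time stands still between calls to the robot, and variables do not carry over. Pictures are saved under pics/ and viewed, and the job is handed in when it is done.

Besides the shell and the picture viewer there is one more tool, called after ">>>" as name(argument=value, ...) on one line, values as JSON. step_arm: Moves the arm, as the interface text tells. Its arguments: {"type":"object","properties":{"series":{"type":"array","items":{"type":"array","items":{"type":"number"}}}},"required":["series"]}

```bash
mkdir -p pics; ls
python3 - <<'E'
from bench import *
import cv2
print(read_state(), grip_depth)
for n in ["scene","side","wrist"]:
    s=snapshot(n); cv2.imwrite(f"pics/{n}0.png",s["image"][:,:,::-1]); print(n,s["mtx"],s["rvec"],s["tvec"])
    import pickle; pickle.dump(s,open(f"{n}0.pkl","wb"))
E
```

```text
pics
{'clock': 0.0, 'joint_pos': array([-8.25949991e-02,  1.24547568e-01,  1.65168374e+00,  7.44636786e-06,
        1.36748305e+00, -8.26008609e-02]), 'qd': array([ 5.10837797e-05, -1.11965679e-04, -1.90682478e-03,  2.28541196e-04,
        1.34411568e-03,  2.57388049e-04]), 'joint_torque': array([ 3.96925461e-04, -4.23608243e+01, -3.65454090e+01,  2.94756808e-05,
        6.89593100e-03,  2.82237529e-06]), 'ee_pos': array([6.49319258e+02, 3.27975883e-02, 1.96619846e+02]), 'tcp_rot': array([3.05555599, 1.56867461, 3.05556034]), 'force': array([-0.61217547,  0.52682911, -0.70783106]), 'torque': array([ 0.04547285, -0.01029685, -0.00859496]), 'finger_gap': 1.0046093009649628} -18.700000000000003
scene [[354.26128579   0.         253.93829742]
 [  0.         354.26128579 187.45570507]
 [  0.           0.           1.        ]] [ 1.08504185  2.25392153 -1.17525701] [ 322.92701253 -197.27090006 1273.94892643]
side [[380.78652432   0.         260.01488545]
 [  0.         380.78652432 189.11018138]
 [  0.           0.           1.        ]] [ 2.32157299 -0.57418006  0.21125588] [-475.94143238  216.94187489  833.62800899]
wrist [[297.31863964   0.         257.11645428]
 [  0.         297.31863964 191.22655795]
 [  0.           0.           1.        ]] [-2.88073572e+00 -2.28143773e-03  2.20658758e-03] [-650.11377252  -33.67584739  377.49202575]
```

View pics/scene0.png

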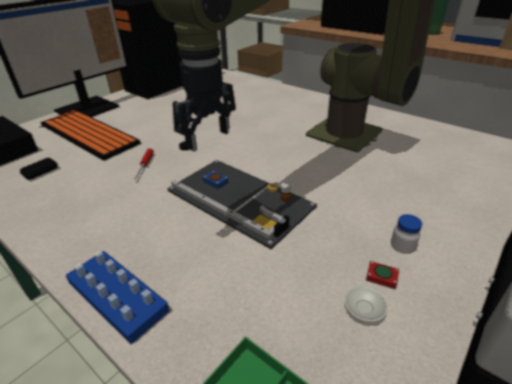

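View pics/side0.png

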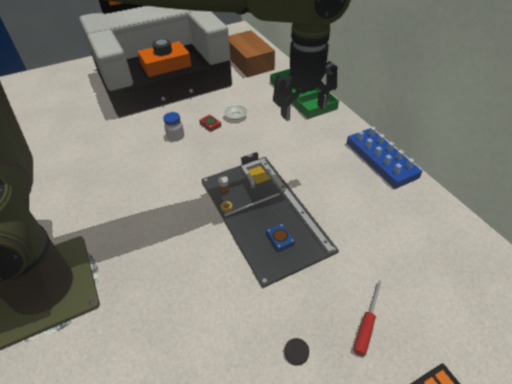

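View pics/wrist0.png

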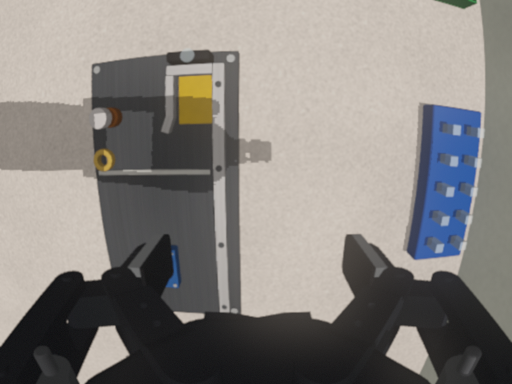

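The wrist view shows the whole jig: end stop and yellow pocket at the top (px ~195,95), white line at row ~172, and the rail at column ~220. The mount is at (175,265), partly hidden by a finger. The side view shows the mount clear at (280,236).

```bash
cat > h.py <<'E'
import numpy as np, cv2, pickle
from bench import *
def ray(s,n,uv):
    uv=np.asarray(uv,float).reshape(-1,2);K=s["mtx"]
    d=(uv-[K[0,2],K[1,2]])/K[0,0]
    if n=="wrist":
        r=np.linalg.norm(d,axis=1,keepdims=True); v=np.hstack([d/np.maximum(r,1e-9)*np.sin(r),np.cos(r)])
    else: v=np.hstack([d,np.ones((len(d),1))])
    R=cv2.Rodrigues(np.array(s["rvec"],float))[0]
    return -R.T@np.array(s["tvec"],float).ravel(), v@R
def onz(s,n,uv,z):
    c,d=ray(s,n,uv); z=np.broadcast_to(z,len(d)); return c+d*((z-c[2])/d[:,2])[:,None]
def crop(s,x0,y0,x1,y1,k,f):
    cv2.imwrite(f,cv2.resize(s["image"][y0:y1,x0:x1,::-1],None,fx=k,fy=k,interpolation=cv2.INTER_CUBIC))
def load(n,i=0): return pickle.load(open(f"{n}{i}.pkl","rb"))
E
python3 - <<'E'
from h import *
s=load("wrist"); crop(s,80,40,260,320,2.1,"pics/w0c.png")
s=load("side"); crop(s,195,145,345,290,4,"pics/s0c.png")
E
```

```text
(no output)
```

View pics/w0c.png

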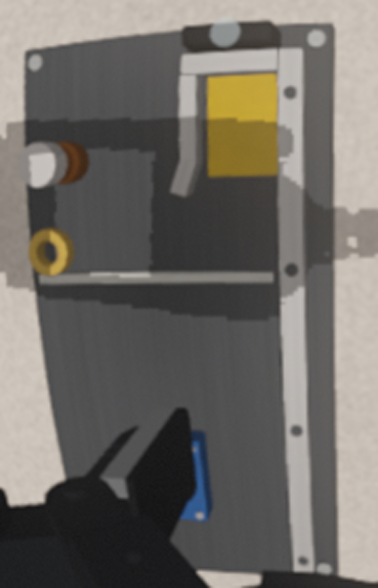

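View pics/s0c.png

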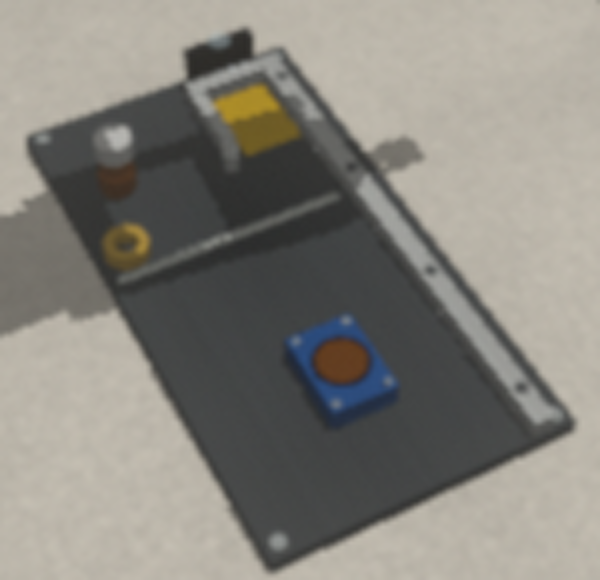

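Run:
```python
from h import *
np.set_printoptions(precision=1,suppress=True)
W=load("wrist");S=load("side")
w=lambda p:(np.array(p,float)+.5)/2.1-.5+[80,40]
d=lambda p:(np.array(p,float)+.5)/4-.5+[195,145]
rw=onz(W,"wrist",w([(303,560),(296,430),(291,270),(290,92)]),26)
rs=onz(S,"side",d([(521,387),(430,270),(352,167),(282,75)]),26)
for n,r in(("w",rw),("s",rs)):
    v=r[-1]-r[0]; print(n,r[:,:2].tolist(),"yaw",np.arctan2(-v[0],v[1]))
# white line ends
print("line w",onz(W,"wrist",w([(40,279),(273,278)]),12)[:,:2]," s",onz(S,"side",d([(118,280),(340,197)]),12)[:,:2])
print("corners w TL TR",onz(W,"wrist",w([(25,50),(333,25)]),12)[:,:2])
print("corners s BL BR TL",onz(S,"side",d([(272,560),(572,422),(30,138)]),12)[:,:2])
# mount by colour mask
for n,s in(("side",S),):
    im=s["image"].astype(int); m=((im[:,:,2]>im[:,:,0]+40)&(im[:,:,2]>90)).astype(np.uint8); m[:, :260]=0;m[:220]=0;m[260:]=0;m[:,300:]=0
dots=onz(S,"side",d([(295,342),(347,320),(389,380),(336,404)]),30)[:,:2]
print("dots",dots,dots.mean(0)); e=dots[1]+dots[0]-dots[2]-dots[3]; print("long yaw",np.arctan2(-e[0],e[1]),np.linalg.norm(e)/2,np.linalg.norm(dots[1]-dots[0]))
c=onz(S,"side",d([(341,361)]),30); print("glass",c)
print("mount w",onz(W,"wrist",w([(204,432),(210,518)]),30)[:,:2])
print("vial/spacer s",onz(S,"side",d([(117,190),(126,247)]),[12,18])[:,:2])
```

```text
w [[603.0289401656255, -197.5685800799307], [603.3883047221814, -97.81912852737538], [603.9611366450401, 1.4183816750160503], [604.7654745861639, 101.57891273853856]] yaw -0.005804878720600307
s [[601.5798511979231, -199.71446212234179], [601.9152236456108, -100.11386113527561], [603.4731851058934, -0.7856584097864925], [604.8456557420371, 99.75855575941182]] yaw -0.010904738987682478
line w [[433.8  -4.5]
 [591.1  -5.9]]  s [[432.4  -5.4]
 [590.   -9.3]]
corners w TL TR [[429.9 144.9]
 [627.5 142.2]]
corners s BL BR TL [[ 426.6 -223.8]
 [ 620.6 -226.3]
 [ 430.1  138.9]]
dots [[ 500.6 -112.6]
 [ 535.8 -112.7]
 [ 535.4 -162.2]
 [ 500.2 -162.4]] [ 518.  -137.5]
long yaw -0.007678352909667005 49.65316692878855 35.14808703568293
glass [[ 517.7 -137.4   30. ]]
mount w [[ 545.8  -98.9]
 [ 542.8 -162.9]]
vial/spacer s [[463.   65.9]
 [446.2  12.3]]
```

>>> step_arm(series=[[0.0,-0.035,-0.045,0,0],[0.0,-0.07,-0.09,0,0],[0.02,-0.1,-0.13,0,0],[0.05,-0.125,-0.165,0,0],[0.08,-0.137,-0.195,0,0],[0.09,-0.137,-0.2,0,0],[0.09,-0.137,-0.2,0,0]])

```text
clock: 0.85
ee_pos: [446.0, -136.5, 104.2]
tcp_rot: [2.741, 1.564, 2.738]
force: [-0.1, 0.0, -0.1]
finger_gap: 0.0
```

Run:
```python
from h import *
st=read_state(); print(st["clock"],st["ee_pos"],st["tcp_rot"],st["force"],st["finger_gap"])
for n in ["scene","side","wrist"]:
    s=snapshot(n); pickle.dump(s,open(f"{n}1.pkl","wb"))
    cv2.imwrite(f"pics/{n}1.png",s["image"][:,:,::-1])
```

```text
0.85 [ 445.96251196 -136.48172315  104.15473565] [2.74061794 1.56374237 2.7382316 ] [-0.05844899  0.00401207 -0.14700268] 6.468362551894693e-05
```

View pics/wrist1.png

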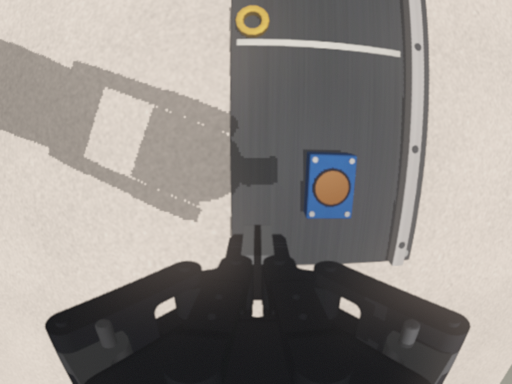

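View pics/side1.png

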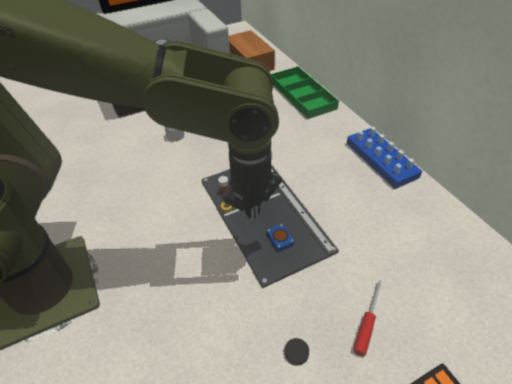

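The mount is now unobstructed, at wrist px (331,187), with its white screws near (315,160), (352,161), (347,214) and (312,214). The rail screws are at (418,47), (415,149) and (402,245).

```bash
cat >> h.py <<'E'
def meas(s,n,roi=None):
    """mount top centre & yaw by blue/amber mask"""
    im=s["image"].astype(int); r,g,b=im[...,0],im[...,1],im[...,2]
    m=((b>r+35)&(b>70)).astype(np.uint8)
    if roi is not None:
        k=np.zeros_like(m); x0,y0,x1,y1=roi; k[y0:y1,x0:x1]=1; m*=k
    cs=cv2.findContours(m,cv2.RETR_EXTERNAL,cv2.CHAIN_APPROX_NONE)[0]
    c=max(cs,key=cv2.contourArea)[:,0,:].astype(float)
    P=onz(s,n,c,30)[:,:2]
    rr=cv2.minAreaRect(P.astype(np.float32))
    return rr
E
python3 - <<'E'
from h import *
np.set_printoptions(precision=1,suppress=True)
W=load("wrist",1)
d=onz(W,"wrist",[(315.2,159.8),(351.5,160.8),(347,213.8),(311.5,213.8)],30)[:,:2]
print(d,d.mean(0)); e=d[0]+d[1]-d[2]-d[3]; print("yaw",np.arctan2(-e[0],e[1]))
print("glass",onz(W,"wrist",[(331.5,187.5)],30)[0])
print("screws",onz(W,"wrist",[(417.5,46.5),(415.3,149),(402,245)],26)[:,:2])
print("line",onz(W,"wrist",[(237,42),(399,54)],12)[:,:2])
print(meas(W,"wrist",(295,140,365,230)), meas(load("side",1),"side",(260,215,300,260)))
crop(W,225,0,435,270,2.2,"pics/w1c.png")
E
```

```text
[[ 502.3 -110.7]
 [ 535.9 -111. ]
 [ 535.5 -161. ]
 [ 501.4 -160.5]] [ 518.8 -135.8]
yaw -0.01317147274325106
glass [ 518.5 -135.7   30. ]
screws [[ 603.5    1.9]
 [ 603.6  -98.2]
 [ 603.  -198.3]]
line [[433.3  -4.4]
 [589.8  -5.5]]
((517.6339721679688, -134.48495483398438), (60.79473876953125, 45.377960205078125), 89.1605224609375) ((516.7113647460938, -139.21237182617188), (62.747169494628906, 45.86225128173828), 89.39912414550781)
```

View pics/w1c.png

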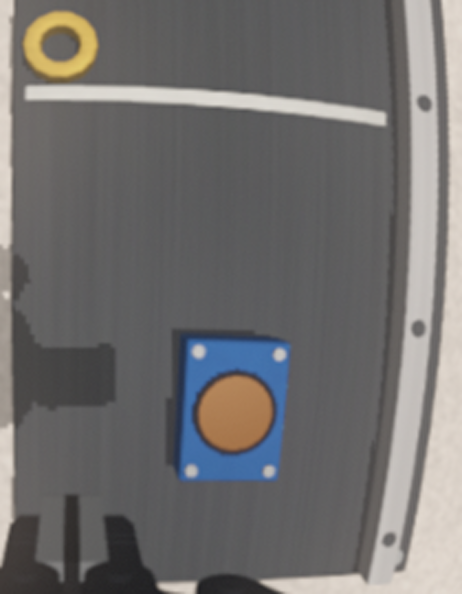

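>>> step_arm(series=[[0.04,0,0,0,0],[0.07,0,0,0,0],[0.08,0,0,0,0],[0.08,0,0,0,0],[0.08,0,0,0,0]])

```text
clock: 1.5
ee_pos: [451.9, -137.4, 29.8]
tcp_rot: [-0.393, 1.568, -0.393]
force: [0.3, 0.6, -0.2]
finger_gap: 0.005
```

>>> step_arm(series=[[0.006,0.001,0.005,0,0],[0.01,0.001,0.015,0,0],[0.01,0.001,0.02,0,0],[0.01,0.001,0.02,0,0]])

```text
clock: 1.9
ee_pos: [471.2, -136.2, 18.3]
tcp_rot: [-0.356, 1.57, -0.355]
force: [-0.4, 0.2, -0.9]
finger_gap: -0.003
```

Run:
```python
from h import *
s=snapshot("side"); crop(s,215,170,345,290,4.5,"pics/s2.png"); s=snapshot("wrist"); crop(s,200,100,420,300,3,"pics/w2.png")
```

```text
(no output)
```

View pics/s2.png

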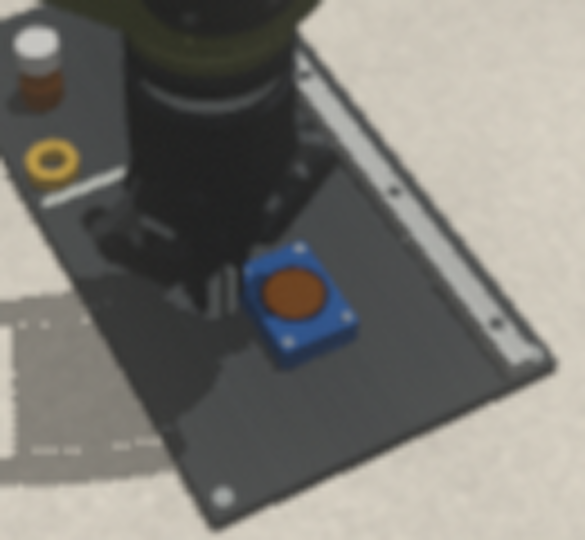

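View pics/w2.png

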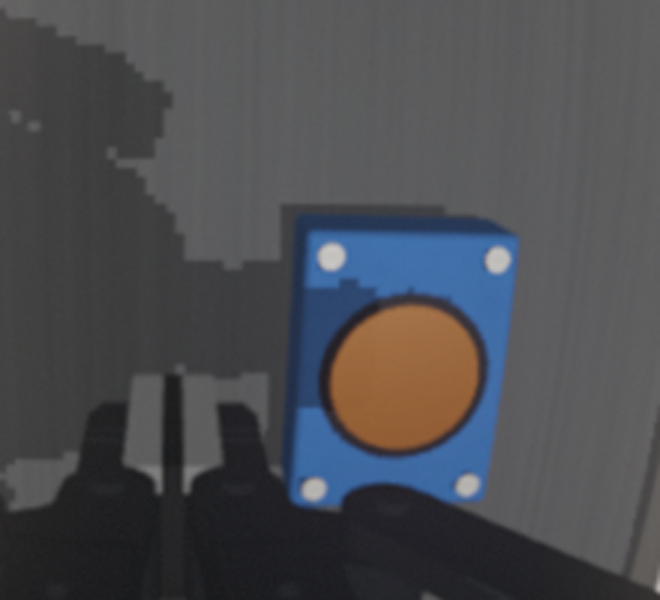

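>>> step_arm(series=[[0,0,0.007,0,0],[0,0,0.012,0,0],[0,0,0.016,0,0],[0,0,0.02,0,0],[0,0,0.024,0,0],[0,0,0.028,0,0],[0,0,0.032,0,0],[0,0,0.036,0,0],[0,0,0.04,0,0],[0,0,0.04,0,0]])

```text
clock: 3.0
ee_pos: [510.6, -136.1, 18.1]
tcp_rot: [-0.349, 1.57, -0.349]
force: [0.2, -0.1, 0.8]
finger_gap: -0.002
```

Run:
```python
from h import *
s=snapshot("wrist"); crop(s,200,100,420,300,3,"pics/w3.png"); print(meas(s,"wrist",(250,120,420,270)))
```

```text
((524.0877075195312, -133.50289916992188), (61.32190704345703, 33.31129455566406), 89.7424545288086)
```

View pics/w3.png

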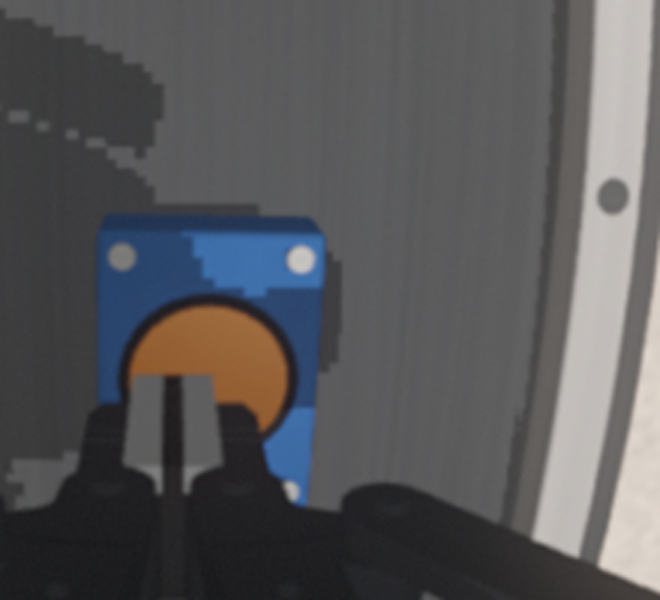

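Run:
```python
from h import *
np.set_printoptions(precision=1,suppress=True)
st=read_state(); print(st["ee_pos"],st["force"],st["joint_pos"])
s=snapshot("wrist"); pickle.dump(s,open("wrist3.pkl","wb"))
px=(np.array([(122,257),(301,259),(290,490)])+.5)/3-.5+[200,100]
print(onz(s,"wrist",px,30))
c,_=ray(s,"wrist",[[0,0]]); print("cam",c)
tip=(np.array([(172,376)])+.5)/3-.5+[200,100]
for z in(12,18,30,40):print(z,onz(s,"wrist",tip,z))
d=snapshot("side"); pickle.dump(d,open("side3.pkl","wb")); crop(d,215,170,345,290,4.5,"pics/s3.png")
P=np.array([st["ee_pos"]]); print("tcp in side px",cv2.projectPoints(P,d["rvec"],d["tvec"],d["mtx"],None)[0])
d=snapshot("scene"); crop(d,160,90,320,250,4,"pics/c3.png")
print("tcp in scene px",cv2.projectPoints(P,d["rvec"],d["tvec"],d["mtx"],None)[0])
```

```text
[ 510.2 -136.    17.9] [-0.2  0.2 -0.2] [-0.4  0.   2.1  0.   1.  -0.4]
[[ 501.7 -110.5   30. ]
 [ 535.7 -110.9   30. ]
 [ 535.8 -160.4   30. ]]
cam [511.2 -70.3 193.5]
12 [[ 511.2 -141.7   12. ]]
18 [[ 511.2 -139.3   18. ]]
30 [[ 511.2 -134.6   30. ]]
40 [[ 511.2 -130.7   40. ]]
tcp in side px [[[276.7 238.8]]]
tcp in scene px [[[217.2 178.8]]]
```

View pics/s3.png

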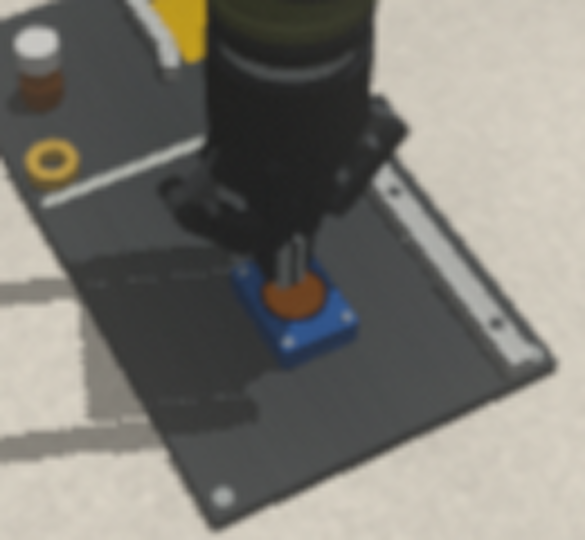

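View pics/c3.png

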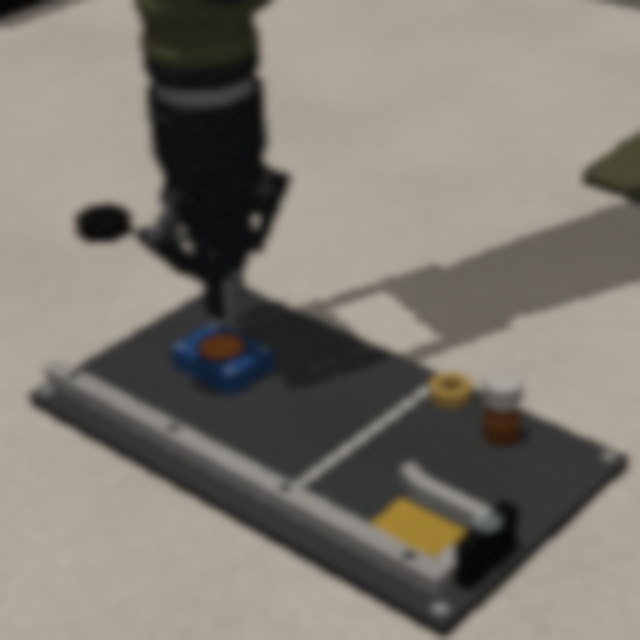

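Run:
```python
from h import *
np.set_printoptions(precision=1,suppress=True)
A=np.zeros((3,3));b=np.zeros(3);L=[]
for n,s,p in(("side",load("side",3),(np.array([291,287])+.5)/4.5-.5+[215,170]),("scene",snapshot("scene"),(np.array([224,322])+.5)/4-.5+[160,90]),("wrist",load("wrist",3),(np.array([172,376])+.5)/3-.5+[200,100])):
    c,d=ray(s,n,[p]); d=d[0]/np.linalg.norm(d[0]); M=np.eye(3)-np.outer(d,d); L.append((c,M)); 
for ks in([0,1],[0,1,2],[0,2],[1,2]):
    x=np.linalg.solve(sum(L[k][1] for k in ks),sum(L[k][1]@L[k][0] for k in ks)); print(ks,x,[np.linalg.norm(M@(x-c)) for c,M in L])
```

```text
[0, 1] [ 511.  -141.4   45.3] [np.float64(2.1061040245441656), np.float64(2.1061040245443485), np.float64(11.930962571778492)]
[0, 1, 2] [ 512.  -136.4   42.8] [np.float64(4.62416973647418), np.float64(4.693393352590178), np.float64(6.4690088406239346)]
[0, 2] [ 514.1 -134.4   33.6] [np.float64(3.1356357388812914), np.float64(14.03036267992561), np.float64(3.1356357388813114)]
[1, 2] [ 513.4 -130.2   50.1] [np.float64(13.177557747016712), np.float64(3.9912974124613374), np.float64(3.9912974124614577)]
```

The views disagree with the state: the mount hasn't moved, and the tips are visibly above it at z about 45, although the state says 18. I'll back off to the left of the mount, then go down in small steps while watching the force.

>>> step_arm(series=[[0,0,-0.015,0,0],[0,0,-0.03,0,0],[0,0,-0.045,0,0],[0,0,-0.045,0,0],[0.002,0,-0.045,0,0],[0.004,0,-0.045,0,0],[0.004,0,-0.045,0,0]])

```text
clock: 3.95
ee_pos: [465.4, -136.0, 13.7]
tcp_rot: [2.578, 1.571, 2.578]
force: [0.5, -0.0, -0.6]
finger_gap: -0.0
```

Run:
```python
from h import *
np.set_printoptions(precision=1,suppress=True)
st=read_state(); print(st["ee_pos"],st["force"],st["joint_pos"])
s=snapshot("wrist"); crop(s,200,100,420,300,3,"pics/w4.png"); print(ray(s,"wrist",[[0,0]])[0], ray(load("wrist",0),"wrist",[[0,0]])[0])
s=snapshot("scene"); crop(s,180,110,300,230,5,"pics/c4.png")
s=snapshot("side"); crop(s,215,170,345,290,4.5,"pics/s4.png")
```

```text
[ 465.4 -136.    13.7] [ 0.5 -0.  -0.6] [-0.4 -0.   2.2  0.   1.  -0.4]
[466.3 -70.3 189.2] [650.7  65.7 372.3]
```

View pics/c4.png

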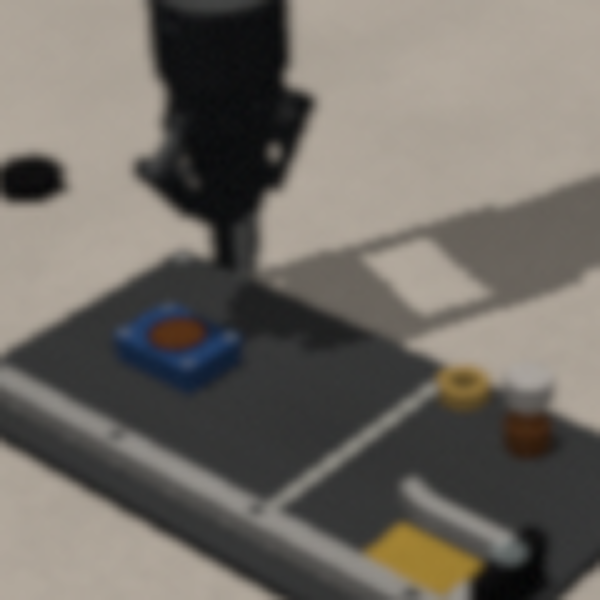

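View pics/s4.png

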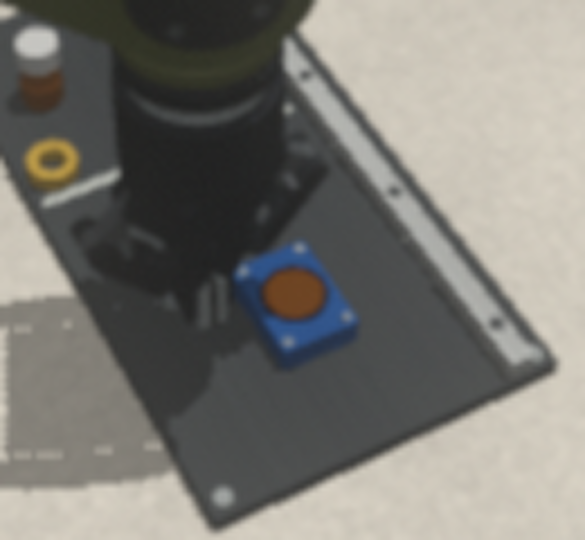

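View pics/w4.png

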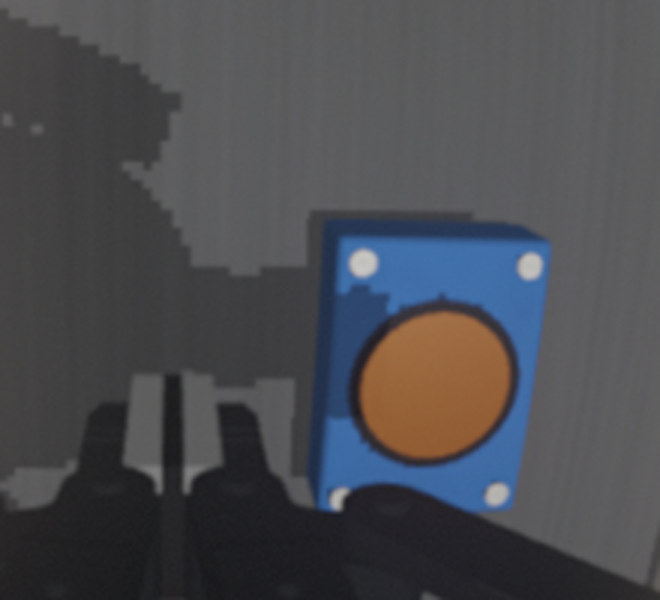

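>>> step_arm(series=[[0.002,0,0,0,0],[0.004,0,0,0,0],[0.006,0,0,0,0],[0.008,0,0,0,0],[0.008,0,0,0,0]])

```text
clock: 4.6
ee_pos: [464.6, -135.9, 5.5]
tcp_rot: [2.76, 1.57, 2.76]
force: [-0.6, -0.2, -0.2]
finger_gap: 0.002
```

Run:
```python
from h import *
s=snapshot("scene"); crop(s,205,140,255,190,12,"pics/c5.png")
s=snapshot("side"); crop(s,240,215,300,265,12,"pics/s5.png")
```

```text
(no output)
```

View pics/c5.png

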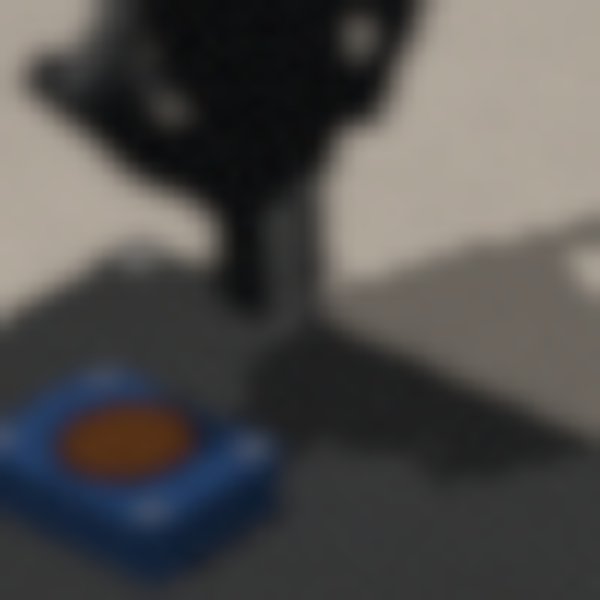

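View pics/s5.png

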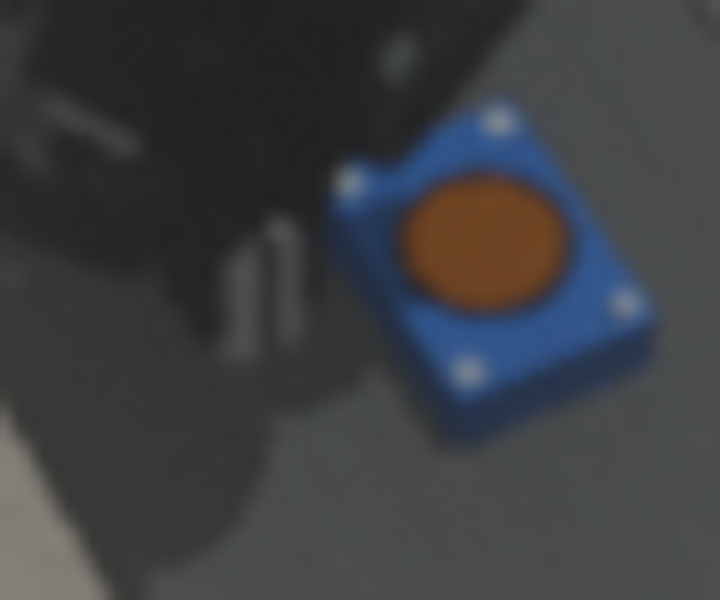

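Run:
```python
from h import *
np.set_printoptions(precision=1,suppress=True)
for n,p,k,o,ys in(("side",(265,353),12,(240,215),(-147,-136)),("scene",(285,322),12,(205,140),(-125,-136))):
    s=snapshot(n); c,d=ray(s,n,[(np.array(p)+.5)/k-.5+o]); d=d[0]
    for y in ys: print(n,c+d*(y-c[1])/d[1])
    print(n,"x plane",c+d*(465-c[0])/d[0])
```

```text
side [ 464.8 -147.    40.8]
side [ 470.3 -136.    23.5]
side x plane [ 465.  -146.5   40.1]
scene [ 472.8 -125.    45.5]
scene [ 461.8 -136.    35.8]
scene x plane [ 465.  -132.8   38.7]
```

>>> step_arm(series=[[0.002,0,0,0,0],[0.004,0,0,0,0],[0.006,0,0,0,0],[0.008,0,0,0,0],[0.008,0,0,0,0]])

```text
clock: 5.3
ee_pos: [464.6, -135.9, -2.5]
tcp_rot: [2.769, 1.57, 2.769]
force: [0.6, -0.1, 0.6]
finger_gap: -0.001
```

>>> step_arm(series=[[0.002,0,0,0,0],[0.004,0,0,0,0],[0.006,0,0,0,0],[0.006,0,0,0,0]])

```text
clock: 5.7
ee_pos: [464.6, -135.9, -8.5]
tcp_rot: [2.763, 1.57, 2.763]
force: [0.3, 0.5, -0.6]
finger_gap: 0.004
```

Run:
```python
from h import *
s=snapshot("scene"); crop(s,205,140,255,190,12,"pics/c6.png")
s=snapshot("side"); crop(s,240,215,300,265,12,"pics/s6.png")
```

```text
(no output)
```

View pics/c6.png

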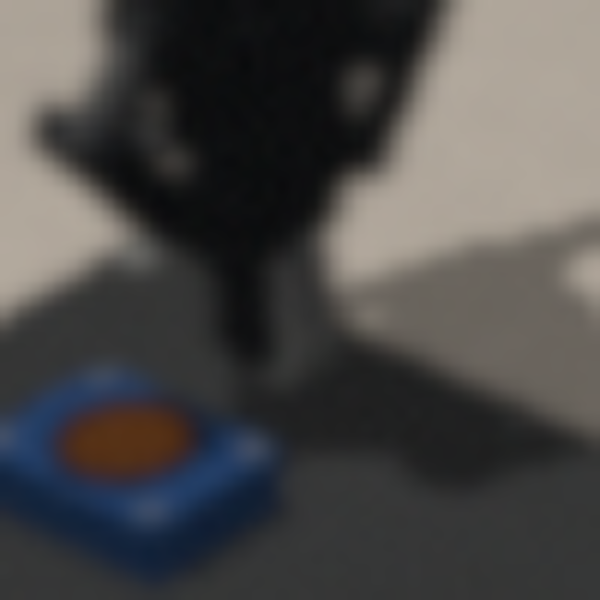

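View pics/s6.png

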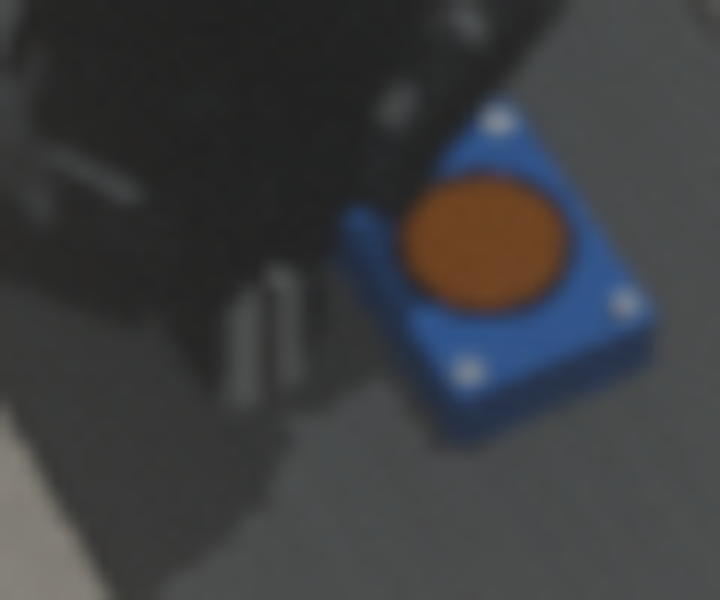

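Run:
```python
from h import *
np.set_printoptions(precision=1,suppress=True)
for n,p,k,o,ys in(("side",(265,399),12,(240,215),(-147,)),("scene",(270,388),12,(205,140),(-125,-136))):
    s=snapshot(n); c,d=ray(s,n,[(np.array(p)+.5)/k-.5+o]); d=d[0]
    for y in ys: print(n,c+d*(y-c[1])/d[1])
    print(n,"x plane",c+d*(465-c[0])/d[0])
s=snapshot("wrist"); crop(s,200,100,420,300,3,"pics/w6.png")
```

```text
side [ 464.6 -147.    26. ]
side x plane [ 465.  -146.2   24.7]
scene [ 479.6 -125.    30.2]
scene [ 468.6 -136.    20.2]
scene x plane [ 465.  -139.7   16.9]
```

View pics/w6.png

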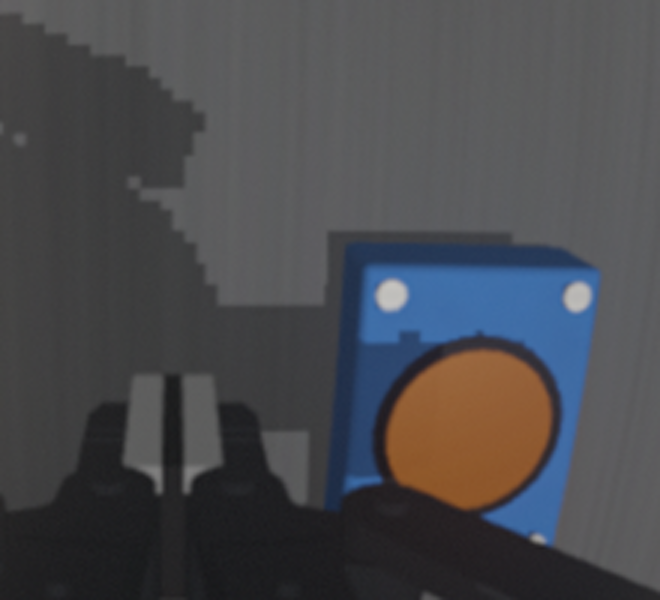

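>>> step_arm(series=[[0.001,0,0,0,0],[0.002,0,0,0,0],[0.003,0,0,0,0],[0.004,0,0,0,0],[0.004,0,0,0,0]])

```text
clock: 6.45
ee_pos: [464.8, -136.0, -12.3]
tcp_rot: [2.703, 1.57, 2.703]
force: [-0.2, -0.2, -0.2]
finger_gap: -0.001
```

>>> step_arm(series=[[0.001,0,0,0,0],[0.002,0,0,0,0],[0.002,0,0,0,0]])

```text
clock: 6.75
ee_pos: [464.9, -136.0, -14.2]
tcp_rot: [2.671, 1.57, 2.671]
force: [-0.6, 0.0, -0.4]
finger_gap: 0.0
```

>>> step_arm(series=[[0.001,0,0,0,0],[0.002,0,0,0,0],[0.002,0,0,0,0]])

```text
clock: 7.05
ee_pos: [464.8, -136.0, -16.3]
tcp_rot: [2.797, 1.57, 2.797]
force: [-0.3, 0.1, -0.2]
finger_gap: -0.002
```

>>> step_arm(series=[[0,0,0.008,0,0],[0,0,0.014,0,0],[0,0,0.018,0,0],[0,0,0.022,0,0],[0,0,0.026,0,0],[0,0,0.03,0,0],[0,0,0.034,0,0],[0,0,0.038,0,0],[0,0,0.038,0,0]])

```text
clock: 7.95
ee_pos: [503.7, -136.1, -15.9]
tcp_rot: [-0.201, 1.57, -0.201]
force: [-0.6, -0.2, -0.0]
finger_gap: 0.004
```

Run:
```python
from h import *
s=snapshot("wrist"); crop(s,200,100,420,300,3,"pics/w7.png")
s=snapshot("side"); crop(s,235,210,325,280,7,"pics/s7.png")
```

```text
(no output)
```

View pics/w7.png

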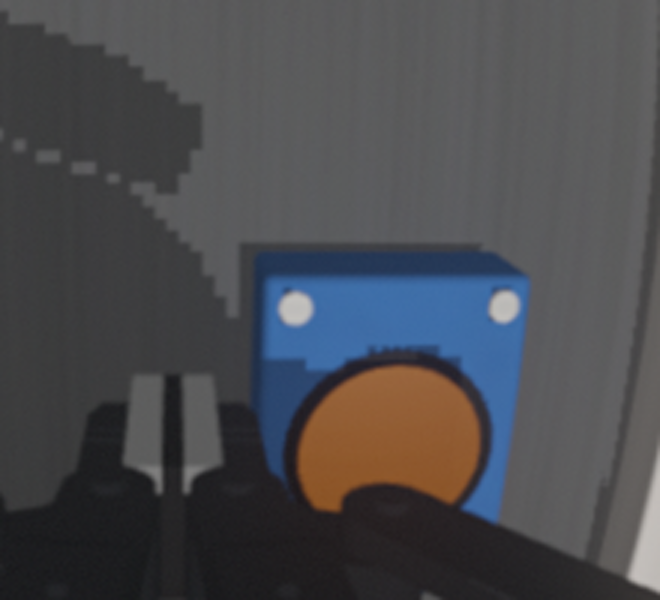

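View pics/s7.png

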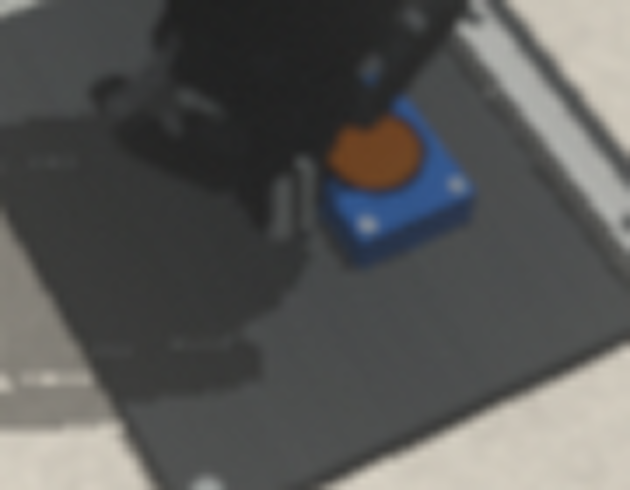

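Contact is good: the finger's flank lies against the mount's left face and the mount has moved square toward the rail. Its top screws are now at crop (296,308) and (505,306).

Run:
```python
from h import *
np.set_printoptions(precision=1,suppress=True)
s=snapshot("wrist")
print(onz(s,"wrist",(np.array([(296,308),(505,306)])+.5)/3-.5+[200,100],30), read_state()["ee_pos"])
```

```text
[[ 523.1 -110.1   30. ]
 [ 557.2 -110.    30. ]] [ 503.  -136.   -16.1]
```

>>> step_arm(series=[[0,0,0.004,0,0],[0,0,0.008,0,0],[0,0,0.012,0,0],[0,0,0.016,0,0],[0,0,0.02,0,0],[0,0,0.024,0,0],[0,0,0.027,0,0],[0,0,0.03,0,0],[0,0,0.032,0,0],[0,0,0.033,0,0]])

```text
clock: 9.1
ee_pos: [536.2, -136.0, -16.1]
tcp_rot: [2.972, 1.571, 2.972]
force: [0.3, -0.8, 0.3]
finger_gap: 0.0
```

>>> step_arm(series=[[0,0,0.001,0,0],[0,0,0.002,0,0],[0,0,0.002,0,0]])

```text
clock: 9.4
ee_pos: [537.2, -135.8, -16.2]
tcp_rot: [2.89, 1.569, 2.89]
force: [-4.2, 1.1, 3.5]
finger_gap: 0.003
```

>>> step_arm(series=[[0,0,0.001,0,0],[0,0,0.001,0,0],[0,0,0.001,0,0],[0,0,0.001,0,0]])

```text
clock: 9.8
ee_pos: [537.4, -135.8, -16.2]
tcp_rot: [2.974, 1.567, 2.974]
force: [-7.2, 0.7, 5.3]
finger_gap: -0.0
```

Run:
```python
from h import *
np.set_printoptions(precision=1,suppress=True)
s=snapshot("wrist");pickle.dump(s,open("wrist8.pkl","wb")); crop(s,200,100,420,300,3,"pics/w8.png")
s=snapshot("side"); crop(s,235,190,335,280,7,"pics/s8.png")
st=read_state();print(st["ee_pos"],st["force"])
```

```text
[ 537.3 -135.8  -16.2] [-7.6  1.3  5.7]
```

View pics/w8.png

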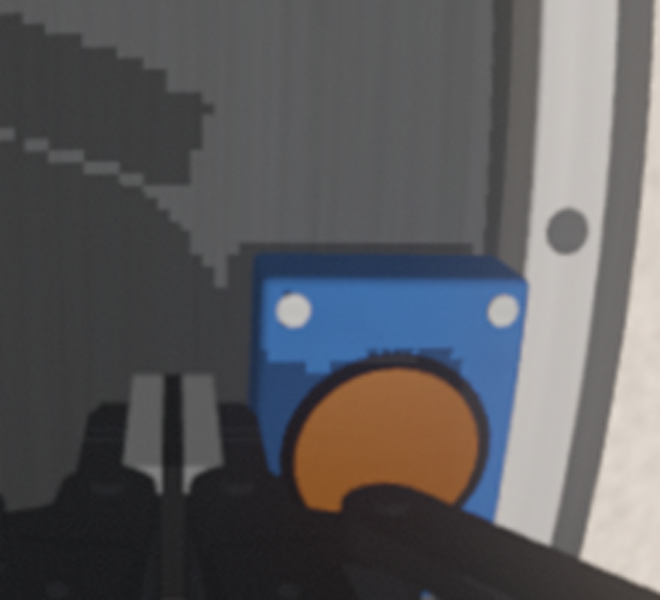

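View pics/s8.png

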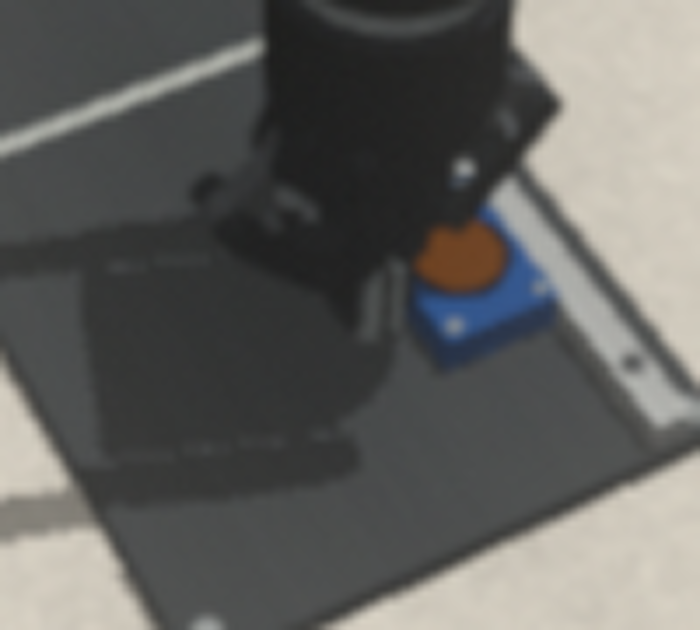

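>>> step_arm(series=[[0,0,-0.006,0,0],[0,0,-0.01,0,0],[0,-0.02,-0.012,0,0],[0,-0.045,-0.012,0,0],[0,-0.058,-0.012,0,0],[0,-0.058,0.0,0,0],[0,-0.058,0.02,0,0],[0,-0.058,0.033,0,0],[0,-0.058,0.033,0,0]])

```text
clock: 10.8
ee_pos: [574.1, -193.7, -15.7]
tcp_rot: [-0.239, 1.569, -0.238]
force: [-0.3, 0.5, -1.0]
finger_gap: -0.0
```

Run:
```python
from h import *
np.set_printoptions(precision=1,suppress=True)
s=snapshot("wrist");pickle.dump(s,open("wrist9.pkl","wb")); crop(s,150,60,370,300,2.5,"pics/w9.png")
s=snapshot("side"); crop(s,235,190,335,280,7,"pics/s9.png")
st=read_state();print(st["ee_pos"],st["force"])
```

```text
[ 572.  -193.4  -16.3] [ 0.5 -0.3 -0. ]
```

View pics/w9.png

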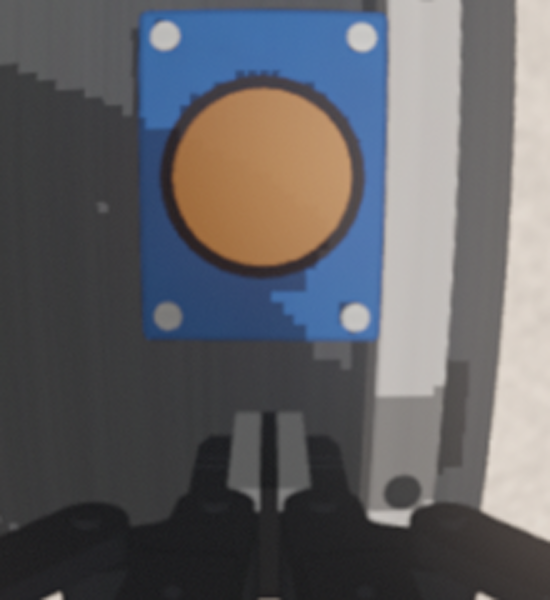

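View pics/s9.png

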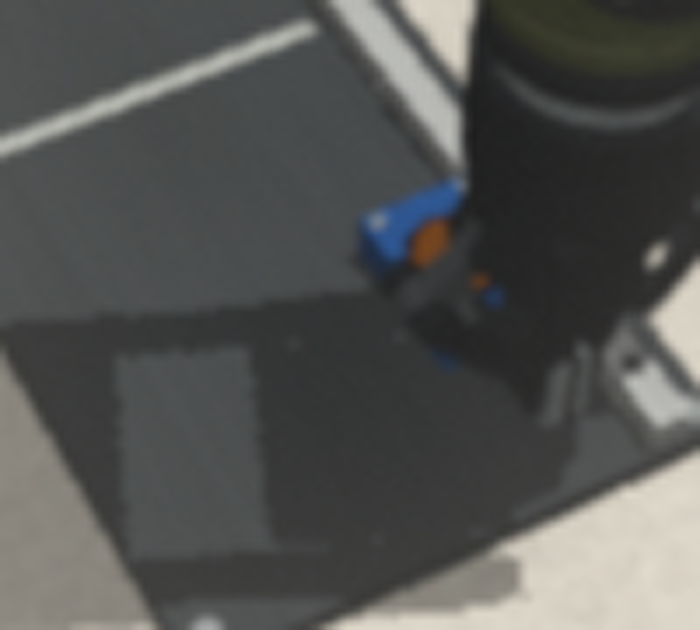

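>>> step_arm(series=[[0,0.008,0.0,0,0],[0,0.014,0.0,0,0],[0,0.018,0.0003,0,0],[0,0.022,0.0004,0,0],[0,0.027,0.0005,0,0],[0,0.032,0.0006,0,0],[0,0.037,0.0007,0,0],[0,0.042,0.0008,0,0],[0,0.047,0.0009,0,0],[0,0.052,0.001,0,0],[0,0.057,0.001,0,0],[0,0.06,0.001,0,0]])

```text
clock: 12.1
ee_pos: [573.1, -133.5, -16.0]
tcp_rot: [0.237, 1.571, 0.237]
force: [-1.3, -1.3, 0.9]
finger_gap: 0.0
```

Run:
```python
from h import *
np.set_printoptions(precision=1,suppress=True)
s=load("wrist",9); d=onz(s,"wrist",(np.array([(165,37),(361,38),(167,316),(355,317)])+.5)/2.5-.5+[150,60],30)[:,:2]; print(d,d.mean(0))
s=snapshot("wrist");pickle.dump(s,open("wrist10.pkl","wb")); crop(s,150,60,370,300,2.5,"pics/w10.png")
st=read_state();print(st["ee_pos"],st["force"])
```

```text
[[ 557.  -110.5]
 [ 590.8 -110.7]
 [ 556.6 -160.3]
 [ 590.6 -160.4]] [ 573.7 -135.5]
[ 573.1 -133.2  -16.1] [-0.4  0.4 -0.3]
```

View pics/w10.png

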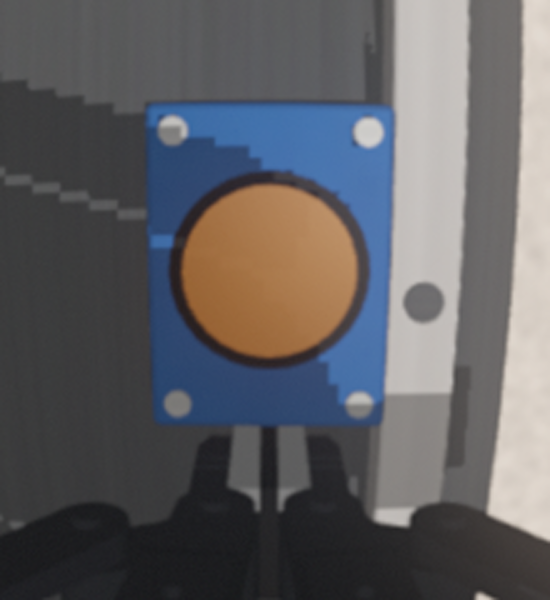

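>>> step_arm(series=[[0,0.005,0.0002,0,0],[0,0.01,0.0003,0,0],[0,0.015,0.0004,0,0],[0,0.02,0.0005,0,0],[0,0.025,0.0006,0,0],[0,0.03,0.0007,0,0],[0,0.035,0.0008,0,0],[0,0.04,0.0008,0,0],[0,0.045,0.0009,0,0],[0,0.05,0.001,0,0],[0,0.053,0.001,0,0]])

```text
clock: 13.25
ee_pos: [574.0, -80.5, -16.1]
tcp_rot: [1.456, 1.571, 1.456]
force: [-0.2, -0.6, 0.0]
finger_gap: -0.003
```

Run:
```python
from h import *
np.set_printoptions(precision=1,suppress=True)
s=load("wrist",10); d=onz(s,"wrist",(np.array([(173,130),(369,131),(178,403),(360,404)])+.5)/2.5-.5+[150,60],30)[:,:2]; print(d,d.mean(0))
s=snapshot("wrist");pickle.dump(s,open("wrist11.pkl","wb")); crop(s,150,40,370,280,2.5,"pics/w11.png")
st=read_state();print(st["ee_pos"],st["force"])
```

```text
[[ 557.5  -66.8]
 [ 591.4  -66.9]
 [ 557.2 -116.7]
 [ 591.2 -116.9]] [574.3 -91.8]
[574.  -80.1 -16.1] [-0.6  0.9 -0.8]
```

View pics/w11.png

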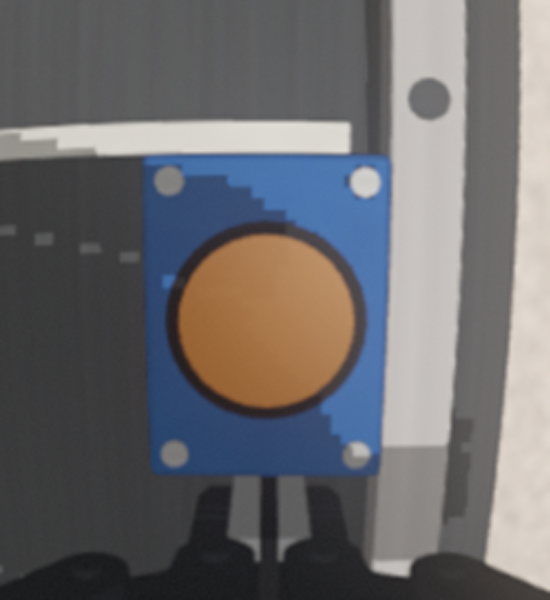

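Leading end is about at the white line, flush to the rail (no dark gap at column ~385).

>>> step_arm(series=[[0,0.005,0.0002,0,0],[0,0.01,0.0003,0,0],[0,0.015,0.0004,0,0],[0,0.02,0.0005,0,0],[0,0.025,0.0006,0,0],[0,0.03,0.0007,0,0],[0,0.035,0.0008,0,0],[0,0.04,0.0008,0,0],[0,0.045,0.0009,0,0],[0,0.05,0.001,0,0],[0,0.053,0.001,0,0]])

```text
clock: 14.4
ee_pos: [575.0, -27.4, -16.1]
tcp_rot: [1.141, 1.571, 1.141]
force: [-0.5, -0.9, -0.5]
finger_gap: -0.003
```

Run:
```python
from h import *
np.set_printoptions(precision=1,suppress=True)
s=snapshot("wrist");pickle.dump(s,open("wrist12.pkl","wb")); crop(s,150,0,370,260,2.3,"pics/w12.png")
st=read_state();print(st["ee_pos"],st["force"])
```

```text
[575.1 -27.2 -16.1] [-0.1  0.4  0.2]
```

View pics/w12.png

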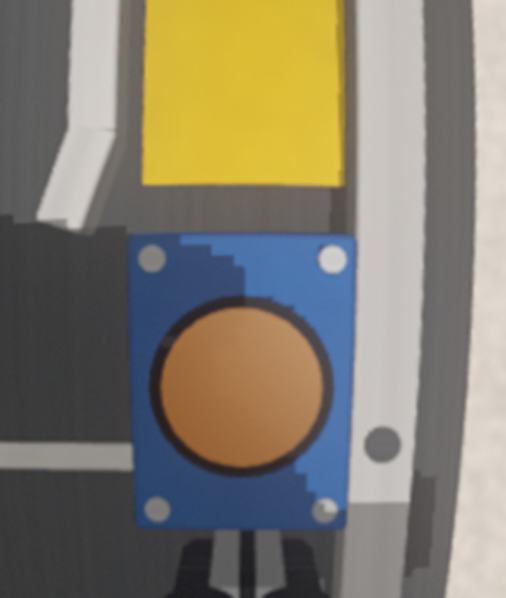

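>>> step_arm(series=[[0,0.005,0.0002,0,0],[0,0.01,0.0003,0,0],[0,0.015,0.0004,0,0],[0,0.02,0.0005,0,0],[0,0.025,0.0005,0,0],[0,0.03,0.0005,0,0],[0,0.035,0.0006,0,0],[0,0.04,0.0006,0,0],[0,0.045,0.0006,0,0],[0,0.05,0.0006,0,0],[0,0.055,0.0006,0,0],[0,0.058,0.0006,0,0]])

```text
clock: 15.65
ee_pos: [575.7, 30.6, -16.0]
tcp_rot: [0.533, 1.57, 0.534]
force: [0.1, -0.4, 0.2]
finger_gap: 0.0
```

Run:
```python
from h import *
np.set_printoptions(precision=1,suppress=True)
s=snapshot("wrist");pickle.dump(s,open("wrist13.pkl","wb")); crop(s,150,0,370,260,2.3,"pics/w13.png")
st=read_state();print(st["ee_pos"],st["force"])
```

```text
[575.7  30.8 -16. ] [-0.1 -0.6 -0.1]
```

View pics/w13.png

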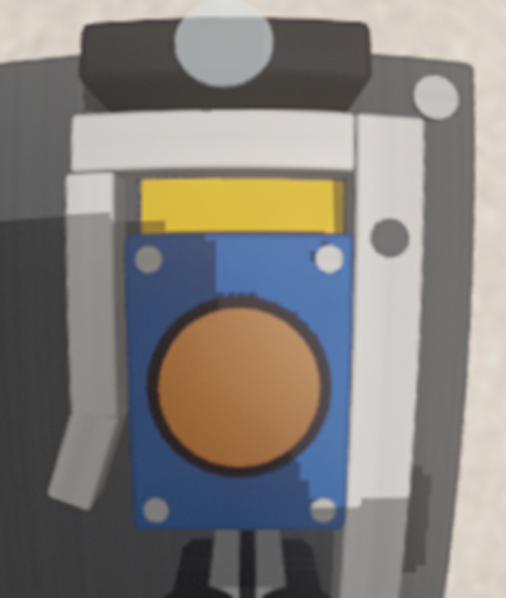

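>>> step_arm(series=[[0,0.003,0,0,0],[0,0.006,0,0,0],[0,0.008,0,0,0],[0,0.01,0,0,0],[0,0.01,0,0,0]])

```text
clock: 16.2
ee_pos: [575.6, 40.2, -16.1]
tcp_rot: [1.577, 1.571, 1.577]
force: [-0.1, -0.2, 0.3]
finger_gap: -0.001
```

>>> step_arm(series=[[0,0.001,0,0,0],[0,0.002,0,0,0],[0,0.002,0,0,0]])

```text
clock: 16.5
ee_pos: [575.6, 42.1, -16.1]
tcp_rot: [1.766, 1.571, 1.766]
force: [-0.3, 0.2, -0.8]
finger_gap: 0.001
```

>>> step_arm(series=[[0,0.001,0,0,0],[0,0.002,0,0,0],[0,0.002,0,0,0]])

```text
clock: 16.8
ee_pos: [575.5, 43.3, -16.1]
tcp_rot: [-1.838, 1.569, -1.838]
force: [-0.3, -5.0, 0.7]
finger_gap: 0.005
```

>>> step_arm(series=[[0,0.0005,0,0,0],[0,0.001,0,0,0],[0,0.001,0,0,0]])

```text
clock: 17.1
ee_pos: [575.3, 43.3, -16.1]
tcp_rot: [-1.845, 1.568, -1.844]
force: [-1.2, -7.9, 0.8]
finger_gap: 0.001
```

The end stop has stopped it: 7.9 N of reaction at the predicted position. I'll check by image, then back away and look again.

>>> step_arm(series=[[0,0,0,0,0],[0,0,0,0,0],[0,-0.003,0,0,0],[0,-0.008,0,0,0],[0,-0.015,0,0,0],[0,-0.02,0,0,0],[0,-0.02,0,0,0]])

```text
clock: 17.8
ee_pos: [575.7, 24.4, -16.1]
tcp_rot: [0.956, 1.571, 0.955]
force: [-0.7, -0.1, 0.7]
finger_gap: -0.001
```

Run:
```python
from h import *
np.set_printoptions(precision=1,suppress=True)
s=snapshot("wrist");pickle.dump(s,open("wrist14.pkl","wb")); crop(s,150,0,370,260,2.3,"pics/w14.png")
s=snapshot("side"); crop(s,195,140,325,240,5,"pics/s14.png")
st=read_state();print(st["ee_pos"],st["force"])
```

```text
[575.6  24.9 -16.1] [-0.5  0.1 -0.3]
```

View pics/w14.png

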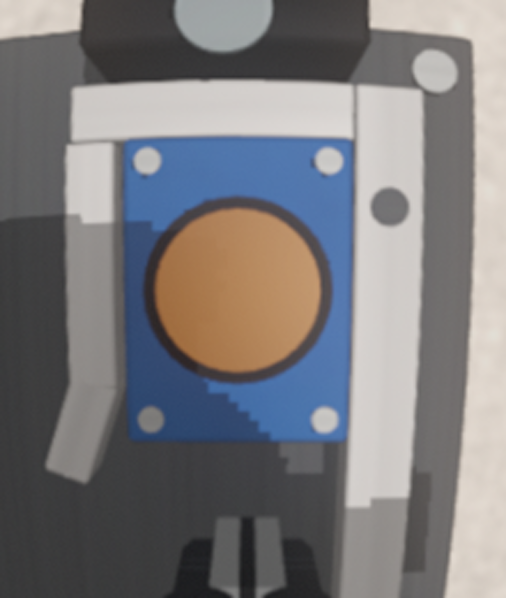

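View pics/s14.png

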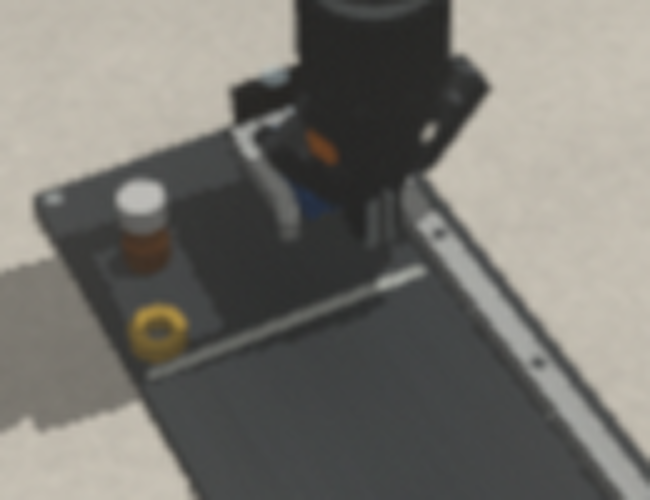

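Run:
```python
from h import *
np.set_printoptions(precision=1,suppress=True)
s=load("wrist",14); f=lambda p:(np.array(p)+.5)/2.3-.5+[150,0]
d=onz(s,"wrist",f([(147,161),(329,161),(150,419),(325,420)]),30)[:,:2]; m=d.mean(0)
e=d[0]+d[1]-d[2]-d[3]; print(m,"yaw",np.arctan2(-e[0],e[1]))
e2=onz(s,"wrist",f([(213,141),(352,110)]),26)[:,:2]; print("stop front edge y, rail inner x",e2, "gaps", e2[0,1]-m[1]-30, e2[1,0]-m[0]-22)
print(job_done())
```

```text
[574.9  84.7] yaw -0.00296999281788577
stop front edge y, rail inner x [[570.1 114. ]
 [597.  120.8]] gaps -0.7111493863420577 0.13364302583522658
the job is handed in; nothing more can be done
None
```

The blue mount is home in the yellow corner pocket, and the job is handed in at about 18 s of the 54 s allowed. No verdict was reported.

**What I did:** With the fingers shut, I pushed the mount square onto the rail about 100 mm before its leading end reached the white line. The rail pushed back with about 7 N for at least 0.3 s. I then went behind the mount and slid it along the rail with a slight lean toward it. At the end stop the force rose to 7.9 N, and I backed the fingers off 20 mm.

**Last checks:** In the final wrist picture, the gap to the rail is about 0.1 mm and to the end stop about -0.7 mm. That puts the mount touching both within measurement error. Its yaw is -0.003 rad against about -0.006 to -0.011 for the rail. The vial and spacer look undisturbed in the last side view. I did not look at the other loose things again, but the arm never went near them.

**What disagreed:**
- **Tool height:** The reported tool height did not match the pictures. The fingertips were really about 30 mm higher than the state said.
- **Missed first push:** Because of that, my first push passed over the mount without moving it. I found this in the images and lowered the fingers in small steps while watching the force.
- **Downward load:** While pressing on the rail, the wrist also read about 5 N vertical, with no visible lift or tip.

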